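# Upend a rinsed tumbler on its drying post

### The job

The blue tumbler has just been rinsed and stands upright on the bench: turn it upside down over the empty drying post and lower it gently, by feel, until its rim sits flush all round on the post's rubber collar, then let go. You may lay it down on the two-dowel rest to change your grip. Never drop it or knock it over, do not press it hard onto the post, and leave the white cup, pencil pot, tape measure and glaze tile where they are.

Things in the scene. Friction and masses are not known exactly. Their poses are not given: they have to be found in the camera images.
- tumbler: Straight round blue ceramic tumbler, closed at one end, about 0.16 kg: outside diameter 50 mm, height 110 mm, wall 4 mm (inside diameter 42 mm), base 6 mm thick. Origin at the centre of the underside of its closed base; its z axis runs along its axis towards the open mouth. At the start it stands upright, mouth up.
- tumbler_rim (a point): Centre of the tumbler's mouth, in the plane of its rim, 110 mm from its origin along its z axis.
- post: EMPTY drying post, fixed: wooden foot 100 x 100 x 22 mm, upright peg of diameter 30 mm on its centre, top tapered, 140 mm above the bench. A flat black rubber collar (diameter 64, 8 mm thick) is clamped round the peg, its top anywhere from 50 to 85 mm above the bench; no reading gives it: feel or look. The rim is to sit on it. Origin at the centre of the foot's underside, z up.
- post_tip (a point): Centre of the top end of the empty peg, 140 mm above the bench.
- full_post: A like post, fixed, already occupied by the white cup; its collar's top is 60 mm above the bench. Origin at the centre of the foot's underside. Either post can be the nearer one to the middle of the bench.
- rest: Fixed wooden rest for laying a cup on its side: two parallel level dowels (diameter 12, length 150 mm, along the rest's y axis, centre lines 30 mm apart and 26 mm above the bench) on two low end blocks (60 x 14 x 26 mm, 68 mm either side of the middle). Origin at the centre of its underside; it may be turned.
- rest_axis (a point): Point 53 mm above the bench over the middle of the rest: the axis of the tumbler passes here, along the rest's y axis, when it lies on the dowels.
- white_cup: Bystander: white ceramic cup of the tumbler's size (diameter 50, height 110 mm) upside down on the occupied post. Origin at the centre of its rim, which is its lower end.
- pencil_pot: Bystander: grey square pot 60 x 60 x 85 mm holding pencils that reach 150 mm above the bench. Origin at the centre of its underside.
- tape_measure: Bystander: yellow tape measure 70 x 40 x 62 mm. Origin at the centre of its underside.
- glaze_tile: Bystander: terracotta tile 80 x 80 x 9 mm lying on the bench. Origin at the centre of its underside.
Not all that is in view belongs to the job. What is shaped like the post but turquoise is not meant.

How it is judged:
By the outcome, as a careful person would: the job done as asked, in the order asked, and still so for the second after the job is handed in, with the robot touching nothing.
It also fails if it takes over 67 s, if anything falls off the work surface, if the arm or the gripper's body presses on something with over 40 N, if the wrist force passes 120 N, or if a joint passes its speed limit or range.

### The arm

A 6-joint arm with a two-finger parallel gripper is mounted at the origin on the work surface. World frame = base frame: x ahead of the robot, y to its left, z up, the work surface at z = 0. Lengths are in mm, angles in rad, forces in N, time in s.
With the tool pointing down it reaches from about 275 to 750 mm from the base axis. Payload 10.2 kg.
Tool frame: the origin (TCP) lies midway between the tips of the shut fingers; the grasp point (between the pads) lies 19 mm behind it; z points along the fingers, y is the line along which they close (so a half turn about z gives the same grasp; the last joint's range is limited). The gripper opens to 85 mm and grips with 20 to 120 N. Pads are 22 mm wide; open, the fingers measure 114 mm over their backs; the gripper's body (76 mm by 85 mm) begins 54 mm behind the grasp point. The pads swing forward as they close: fully open they stand 13 mm farther back than shut.
Start: joints at [-1.327, 0.313, 1.498, -0, 1.331, -0.223], TCP at [236.255, -468.844, 231.294] pointing down, gripper open.
Joint ranges: [-2.94, 2.94], [-0.97, 2.17], [0.19, 2.56], [-1.23, 4.37], [0.02, 3.11], [-2.88, 2.88]. Speed limits (rad/s): [2.39, 2.39, 3.01, 3.14, 3.14, 3.14].

### API

Orientations are given as a unit quaternion [w, x, y, z].
In Python, from rig import ctrl gives the robot as it stands.
- The arm moves only by the tool send_rows, never from a script. Its argument "targets" is a list of rows, each a list of 7 numbers: the closure, from -1 (fully open) to 1 (shut), so that 0 is half open, then the shift along the tool's x, y, z in m, then the turn, a rotation vector about the tool's x, y, z in rad. In form: [[claw, dx, dy, dz, ax, ay, az], ...]. A call has exactly 10 rows; each row shifts and turns the commanded pose from where the row before left it, along the tool's axes as they then stand; what a row does not reach is not made up. A row lasts 1/8 s, in which the tool goes at most 62.5 mm and 10.7 degrees, less where a joint would pass 70% of its speed; a pose out of reach is approached as far as the arm can. A call with a gripper value outside its range is refused whole. The fingers move at their own pace and stop on an object; "squeeze" is the grip in N (left out, the last holds). Time passes only in rows, so rows that do not move let the fingers close, or fill a call up. It gives the time, the measured TCP pose, the force, the opening and the grip force at its end, in the units of the state.
- ctrl.sense(): the state, without advancing time (a new reading comes with each control period).
- ctrl.capture(name): name is "scene" or "top" or "wrist"; returns a dict with "img" (420x560x3 uint8, red, green, blue), "camera_matrix" (3x3 intrinsics, pixels), "R" (3x3) and "t" (3): a world point X has camera coordinates R X + t. Camera axes: x right, y down, z forward; pixel columns grow to the right and rows downward; lengths in mm; the calibration is good to about 2 mm. A picture is of the moment at which its call begins. There is no depth.
- ctrl.finish_job(): hands the job in; it is judged then, once.
Trained networks look in a picture, given as the dict that the camera call returned (one of the last four; its "shot" number tells which), for a name from the list of things; names that differ only in an ending like _2 or _b are one class to them, and where a whole thing is asked for, a point or a joint stands for the part that bears it (a point fixed in the world has none). Each returns a list of dicts, best first, with "score" (0 to 1); they miss things now and then, are a little off and sometimes report something else, mostly with a low value. They report only what shows in the picture. A call takes as long as a camera call. They do not tell look-alikes from the thing itself.
- ctrl.boxes_of(query, picture): "extent" ([left, top, width, height] in pixels, round what is visible of it).
- ctrl.landmark_of(query, picture): "point" ([column, row] in pixels: a listed point, or the origin of a listed thing).
The state is a dict: "time_s": time; "joints": joint angles; "dq": joint speeds; "tau": joint torques, N m; "eef_pos": TCP position; "ee_rot": TCP orientation; "force": force on the tool from outside, world axes, zero at the start; "wrist_torque": the same for the moment, N m; "grip_width": opening from 0.0 (shut) to 1.0 (fully open); "grip_force": force on a finger pad.
Only numpy, scipy, OpenCV 4.12 (cv2) and the standard library are available. Lean on these libraries where they do the work, as an engineer would, in place of code of your own. Each camera call takes 0.05 s, during which the arm holds its last target. There are 200 camera calls.

## Working session

There is one attempt and no reset: what is moved stays moved. The work goes in short steps, Python scripts to look and compute and a tool call to move; the robot and the scene stay as the last step left them, time stands still between calls to the robot, and variables do not carry over. Pictures are saved under pics/ and viewed, at most 10 in all, crops included, and the job is handed in when it is done.

Besides the shell and the picture viewer there is one more tool, called after "Call:" as a command line: name --pt "numbers of a row" for each row, then --argument value for the rest. send_rows: Moves the arm, as the interface text tells. Its arguments: {"type":"object","properties":{"targets":{"type":"array"},"squeeze":{"type":"number"}},"required":["targets"]}

```bash
ls; mkdir -p pics; cat > h.py <<'E'
import numpy as np, cv2
from rig import ctrl
from scipy.spatial.transform import Rotation as Ro
def ray(p,u):
    K,R,t=[np.array(p[k],float) for k in("camera_matrix","R","t")]
    d=R.T@np.linalg.solve(K,[u[0],u[1],1.]); return -R.T@t,d
def atz(p,u,z):
    c,d=ray(p,u); return c+d*(z-c[2])/d[2]
def proj(p,X):
    K,R,t=[np.array(p[k],float) for k in("camera_matrix","R","t")]
    q=K@(R@np.array(X,float)+t); return q[:2]/q[2]
def save(p,n): cv2.imwrite(f"pics/{n}.png",p["img"][:,:,::-1])
E
python3 - <<'E'
from h import *
s=ctrl.sense();print(s)
a=ctrl.capture("scene");b=ctrl.capture("top")
cv2.imwrite("pics/a.png",np.hstack([cv2.resize(x["img"],(400,300)) for x in(a,b)])[:,:,::-1])
save(a,"scene");save(b,"top")
H=dict(tumbler=0,tumbler_rim=110,post=0,post_tip=140,full_post=0,rest=0,rest_axis=53,white_cup=60,pencil_pot=0,tape_measure=0,glaze_tile=0)
for n,z in H.items():
  for nm,p in(("sc",a),("top",b)):
    for r in ctrl.landmark_of(n,p)[:3]:
      print(n,nm,round(r["score"],2),np.round(r["point"]),np.round(atz(p,r["point"],z)))
E
```

```text
pics
{'time_s': 0.0, 'joints': array([-1.32738208e+00,  3.13422134e-01,  1.49843167e+00,  1.44272800e-05,
        1.33100649e+00, -2.23402160e-01]), 'dq': array([ 0.00124031, -0.0002252 ,  0.00152205,  0.00023949,  0.00014896,
       -0.00045799]), 'tau': array([ 5.30848902e-04, -4.12263572e+01, -2.59740901e+01, -2.17448055e-04,
        4.09340937e-03, -2.90463606e-05]), 'eef_pos': array([ 236.20193343, -468.57692963,  230.75137468]), 'ee_rot': array([-6.33857146e-04,  9.72883950e-01,  2.31292929e-01,  6.63892470e-07]), 'force': array([ 0.120883  , -0.73242877,  0.31147104]), 'wrist_torque': array([0.0146281 , 0.02124341, 0.01034468]), 'grip_force': 0.0, 'grip_width': 0.9981626303721471}
tumbler sc 0.92 [310. 143.] [465. 291.   0.]
tumbler sc 0.72 [370. 174.] [691. 270.   0.]
tumbler top 0.77 [155. 240.] [465. 295.   0.]
tumbler_rim sc 0.58 [311. 115.] [453. 299. 110.]
tumbler_rim top 0.73 [147. 235.] [470. 292. 110.]
post sc 0.84 [161. 273.] [ 365. -351.    0.]
post sc 0.79 [249. 163.] [342. 107.   0.]
post sc 0.76 [238. 266.] [ 528. -226.    0.]
post top 0.82 [401. 250.] [ 434. -53
[... 661 characters left out ...]
.   0.]
rest_axis sc 0.68 [292. 174.] [504.  99.  53.]
rest_axis top 0.77 [211. 223.] [516. 100.  53.]
white_cup sc 0.76 [210. 304.] [ 553. -374.   60.]
white_cup sc 0.72 [308. 142.] [484. 235.  60.]
white_cup top 0.7 [354. 210.] [ 560. -373.   60.]
pencil_pot sc 0.65 [368. 170.] [680. 285.   0.]
pencil_pot top 0.82 [167. 177.] [687. 263.   0.]
tape_measure sc 0.93 [220. 215.] [ 385. -112.    0.]
tape_measure sc 0.48 [294. 187.] [517.  98.   0.]
tape_measure top 0.83 [274. 266.] [ 381. -108.    0.]
glaze_tile sc 0.78 [332. 231.] [693.  13.   0.]
glaze_tile sc 0.64 [209. 304.] [ 529. -356.    0.]
glaze_tile top 0.69 [239. 178.] [684.  13.   0.]
glaze_tile top 0.23 [168. 176.] [688. 261.   0.]
```

View pics/scene.png

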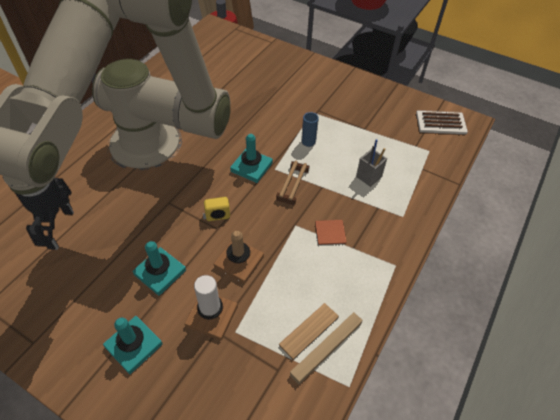

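View pics/top.png

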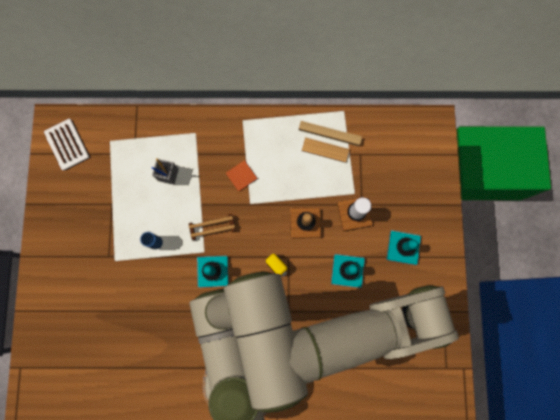

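Scene picture: the blue tumbler stands at (310,130). The empty wooden post is at (238,250), with the rest at (293,183) and the white cup at (207,295).

Things that could be mistaken for the post are the turquoise posts at (251,160), (158,265) and (128,340), plus the cup's own post at (210,310). I choose the bare wood one at (238,250). For the tumbler, I choose the blue cylinder at (310,130), not the pencil pot at (371,165) or the white cup. Next is one close crop to check both choices.

```bash
python3 - <<'E'
from h import *
a=cv2.imread("pics/scene.png");b=cv2.imread("pics/top.png")
f=lambda i,u,v,r=35:cv2.resize(i[v-r:v+r,u-r:u+r],(290,290),interpolation=cv2.INTER_CUBIC)
cv2.imwrite("pics/c.png",np.vstack([np.hstack([f(a,238,250),f(a,310,130)]),np.hstack([f(b,306,222),f(b,150,240)])]))
p=ctrl.capture("wrist");print(p["camera_matrix"],p["R"],p["t"])
s=ctrl.sense();R=Ro.from_quat(np.roll(s["ee_rot"],-1)).as_matrix()
Rc=np.array(p["R"]);c=-Rc.T@np.array(p["t"])
print("cam in tool",R.T@(c-s["eef_pos"]),"\n",Rc@R)
E
```

```text
[[313.98999573   0.         278.38531621]
 [  0.         313.98999573 210.98829753]
 [  0.           0.           1.        ]] [[ 0.44990307 -0.89307683 -0.00100559]
 [-0.84959933 -0.42834703  0.30773332]
 [-0.27526024 -0.13759582 -0.95147212]] [-524.10287267  -40.19211106  379.70261387]
cam in tool [  78.56166866   -0.53288333 -141.81435022] 
 [[-8.05878152e-05  9.99999457e-01  1.03854635e-03]
 [-9.51469060e-01  2.42930063e-04 -3.07744323e-01]
 [-3.07744409e-01 -1.01294516e-03  9.51468524e-01]]
```

View pics/c.png

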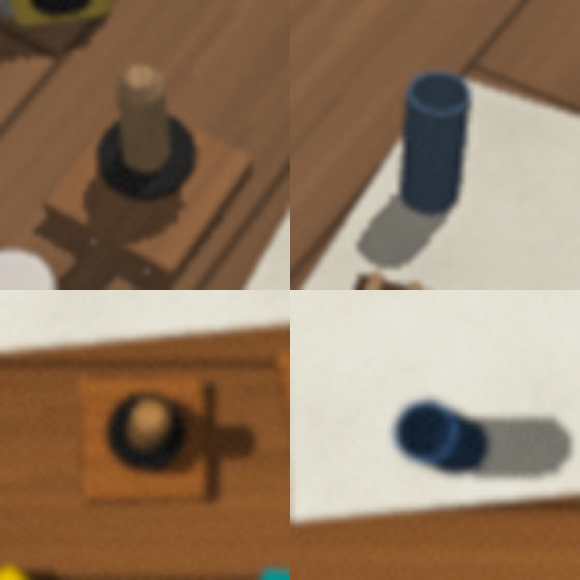

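Call:
send_rows --pt "-1 0 0 -0.02 0 0 0" --pt "-1 0 0 -0.02 0 0 0" --pt "-1 0 0 -0.02 0 0.1 0" --pt "-1 0 0 -0.02 0 0.1 0" --pt "-1 0 0 -0.02 0.1 0 0" --pt "-1 0 0 0 0.15 0 0" --pt "-1 0 0 0 0.15 0 0" --pt "-1 0 0 0 0.15 0 0" --pt "-1 0 0 0 0 0 0.1" --pt "-1 0 0 0 0 0 0"

```text
time_s: 2.5
eef_pos: [231.0, -471.7, 330.4]
ee_rot: [-0.286, 0.936, 0.202, 0.017]
force: [0.2, 0.5, 0.0]
grip_width: 1.001
grip_force: 0.0
```

```bash
python3 - <<'E'
from h import *
s=ctrl.sense();print(s["time_s"],repr(s["joints"]),s["eef_pos"],s["ee_rot"])
E
```

```text
2.5 array([-1.35553635,  0.60937226,  0.90748046,  0.0420976 ,  2.20551227,
       -0.19422281]) [ 231.0356973  -471.68144212  330.43127263] [-0.28645137  0.9364691   0.20171518  0.01679974]
```

The crop confirms the bare wood peg with its black collar at centre, and the blue tumbler standing upright with its mouth up. Next I collect kinematic samples while moving towards the tumbler.

```bash
cat >> h.py <<'E'
Rz=lambda q:Ro.from_euler('z',q).as_matrix()
Ry=lambda q:Ro.from_euler('y',q).as_matrix()
Q=lambda q:Ro.from_quat(np.roll(q,-1)).as_matrix()
def Rfk(j,R0=np.eye(3)): return Rz(j[0])@Ry(j[1]+j[2])@Rz(j[3])@Ry(j[4])@Rz(j[5])@R0
E
python3 - <<'E'
from h import *
S=[([-1.32738208e+00,3.13422134e-01,1.49843167e+00,1.44272800e-05,1.33100649e+00,-2.23402160e-01],[-6.33857146e-04,  9.72883950e-01,  2.31292929e-01,  6.63892470e-07]),
([-1.35553635,  0.60937226,  0.90748046,  0.0420976 ,  2.20551227,-0.19422281],[-0.28645137,  0.9364691 ,  0.20171518,  0.01679974])]
for j,q in S: print(np.round(Rfk(j).T@Q(q),3))
E
```

```text
[[ 0. -1. -0.]
 [ 1.  0. -0.]
 [ 0. -0.  1.]]
[[ 0. -1. -0.]
 [ 1.  0.  0.]
 [-0. -0.  1.]]
```

Call:
send_rows --pt "-1 0 0.05 0 -0.15 0 0" --pt "-1 0 0.05 0 -0.15 0 0" --pt "-1 0 0.05 0 -0.15 0 0" --pt "-1 0.05 0 0 0 0 0.15" --pt "-1 0.05 0 0 0 0 0.15" --pt "-1 0.05 0 0 0 0.15 0.15" --pt "-1 0.05 0 0 0 0.15 0" --pt "-1 0.05 0 0 0 0.15 0" --pt "-1 0.05 0 0 0 0 0" --pt "-1 0 0 0 0 0 0"

```text
time_s: 3.75
eef_pos: [563.1, -575.8, 339.1]
ee_rot: [-0.078, 0.962, -0.037, 0.259]
force: [-0.0, 0.0, -0.4]
grip_width: 0.998
grip_force: 0.0
```

```bash
python3 - <<'E'
from h import *
s=ctrl.sense();print(s["time_s"],repr(s["joints"]),s["eef_pos"],s["ee_rot"])
print(np.round(Rfk(s["joints"]).T@Q(s["ee_rot"]),3))
E
```

```text
3.75 array([-1.10728366,  0.92509855,  0.31621437,  0.54311832,  1.74599971,
        0.67904615]) [ 563.07475184 -575.81346926  339.08272068] [-0.0779921   0.96212029 -0.0367261   0.25863678]
[[ 0. -1. -0.]
 [ 1.  0.  0.]
 [-0. -0.  1.]]
```

```bash
cat >> h.py <<'E'
R0=Rz(np.pi/2)
S=[([-1.32738208e+00,3.13422134e-01,1.49843167e+00,1.44272800e-05,1.33100649e+00,-2.23402160e-01],[236.20,-468.58,230.75]),
([-1.35553635,  0.60937226,  0.90748046,  0.0420976 ,  2.20551227,-0.19422281],[ 231.0356973 , -471.68144212 , 330.43127263]),
([-1.10728366,  0.92509855,  0.31621437,  0.54311832,  1.74599971,0.67904615],[ 563.07475184, -575.81346926 , 339.08272068])]
def pfk(j,P):
    h,a,d,L2,e,L3,d6,d5=P
    A=Rz(j[0]);return A@(np.array([a,d,h])+Ry(j[1])@[0,0,L2]+Ry(j[1]+j[2])@(np.array([e,0,L3])+Rz(j[3])@[0,d5,0]))+Rfk(j)@[0,0,d6]
E
python3 - <<'E'
from h import *
from scipy.optimize import least_squares
for free in ([0,2,3,5,6],[0,1,2,3,5,6],[0,2,3,4,5,6],[0,2,3,5,6,7],[0,1,2,3,4,5,6]):
    def full(x):
        P=np.zeros(8);P[free]=x;return P
    x0=np.array([300,0,100,400,0,400,250,0.])[free]
    r=least_squares(lambda x:np.concatenate([pfk(j,full(x))-p for j,p in S]),x0)
    print(np.round(full(r.x),1),np.sqrt(2*r.cost/9))
E
```

```text
[153.9   0.  115.6 455.5   0.  391.3 259.1   0. ] 4.059608634880027
[127.8 -50.9 116.1 483.5   0.  426.3 256.4   0. ] 1.1168685294246128
[201.3   0.  116.3 438.9  39.  397.5 255.3   0. ] 0.0006058031942222175
[128.6   0.   68.2 486.7   0.  376.9 267.1  48.3] 2.301691509203828
[201.3  -0.  116.3 438.9  39.  397.5 255.3   0. ] 0.0005981800188903504
```

The kinematic model fits to under a micron-level residual. The plan uses 45° leans with turns about the tool's y axis only: pick up, lay on the rest, regrip, place. I'll write the IK and a row planner and check feasibility.

```bash
cat >> h.py <<'E'
P=[201.3,0,116.3,438.9,39.,397.5,255.3,0]
LO=np.array([-2.94,-.97,.19,-1.23,.02,-2.88]);HI=np.array([2.94,2.17,2.56,4.37,3.11,2.88])
from scipy.optimize import least_squares
def ik(p,R,q0):
    "local IK from q0 within ranges"
    f=lambda q:np.concatenate([(pfk(q,P)-p)/100,Ro.from_matrix(R.T@Rfk(q,R0)).as_rotvec()])
    r=least_squares(f,np.clip(q0,LO+.01,HI-.01),bounds=(LO,HI));return r.x,np.sqrt(2*r.cost)
def Rtool(lean,yaw,flip=0):
    "closing axis horizontal; yaw = heading of h (rad); lean>0: tool z leans toward h. flip: half turn about tool z"
    h=np.array([np.cos(yaw),np.sin(yaw),0]);d=np.array([0,0,-1.])
    z=np.cos(lean)*d+np.sin(lean)*h; y=np.cross([0,0,1.],h); 
    if flip: y=-y
    return np.stack([np.cross(y,z),y,z],1)
def state():
    s=ctrl.sense();return s,np.array(s["eef_pos"]),Q(s["ee_rot"])
def rows(p0,R0_,p1,R1,n,claw):
    "n equal rows, straight line with steady turn"
    w=Ro.from_matrix(R0_.T@R1).as_rotvec();out=[]
    for i in range(n):
        Ri=R0_@Ro.from_rotvec(w*i/n).as_matrix()
        v=Ri.T@(np.array(p1)-p0)/n/1000
        out.append([claw]+[round(float(x),4) for x in v]+[round(float(x),4) for x in w/n])
    for o in out: print(o)
    print("per row mm %.1f deg %.1f"%(np.linalg.norm(np.array(p1)-p0)/n,np.degrees(np.linalg.norm(w))/n))
E
python3 - <<'E'
from h import *
s,p,R=state(); d=np.radians
yaw=d(97)
G=lambda g,Rt,back=19:np.array(g)+Rt[:,2]*back
for flip in(0,1):
  q=s["joints"]; print("flip",flip)
  for nm,g,l in [("overpost",(470,-100,330),0),("mid",(480,100,330),0),("prepick",(467,293,200),45),("pick",(467,293,75),45),("lift",(490,200,220),45),("lean",(514,120,220),-45),("lay",(514,120,53),-45),("up",(514,120,200),0),("regrip",(514,80,53),45),("lift",(514,80,220),45),("tilt",(520,-100,240),-45),("place",(524,-213,130),-45),("hi",(524,-213,260),-45)]:
    Rt=Rtool(d(l),yaw,flip)
    q,e=ik(G(g,Rt),Rt,q);print(nm,np.round(q,2),round(e,4))
s,p,R=state()
Rt=Rtool(0,yaw,0);print(p,R.round(2))
rows(p,R,[450,-100,340],Rtool(0,yaw,0),10,-1);rows(p,R,[450,-100,340],Rtool(0,yaw,1),10,-1)
E
```

```text
flip 0
overpost [-0.45  0.17  1.48  0.    1.5   2.57] 0.0
mid [-0.06  0.18  1.46  0.05  1.5   2.88] 0.0885
prepick [0.02 0.4  1.72 0.83 1.26 2.68] 0.0
pick [0.02 0.61 1.79 0.93 1.08 2.44] 0.0
lift [-0.16  0.39  1.67  0.76  1.41  2.6 ] 0.0
lean [ 0.18  0.4   1.49 -0.46  1.31  2.88] 0.5732
lay [ 0.09  0.57  1.68 -0.32  0.91  2.88] 0.6867
up [-0.03  0.35  1.58  0.08  1.2   2.88] 0.1089
regrip [-0.38  0.7   1.68  0.7   1.28  2.25] 0.0
lift [-0.38  0.45  1.58  0.67  1.56  2.48] 0.0
tilt [-0.2   0.29  1.64 -0.61  1.06  2.88] 0.2946
place [-0.43  0.45  1.72 -0.66  0.75  2.88] 0.2893
hi [-0.37  0.3   1.61 -0.7   0.98  2.88] 0.1501
flip 1
overpost [-0.45  0.17  1.48 -0.    1.5  -0.58] 0.0
mid [-0.03  0.19  1.45  0.    1.5  -0.16] 0.0
prepick [ 0.02  0.4   1.72  0.83  1.26 -0.46] 0.0
pick [ 0.02  0.61  1.79  0.93  1.08 -0.7 ] 0.0
lift [-0.16  0.39  1.67  0.76  1.41 -0.54] 0.0
lean [ 0.32  0.5   1.49 -0.78  1.41  0.44] 0.0
lay [ 0.32  0.75  1.59 -0.85  1.17  0.69] 0.0
up [ 0.01  0.36  1.56 -0.    1.21 -0.11] 0.0
regrip [-0.38  0.7   1.68  0.7   1.28 -0.89] 0.0
lift [-0.38  0.45  1.58  0.67  1.5
[... 736 characters left out ...]
 -0.0078, -0.003, -0.0503, -0.0311, 0.1336]
[-1, -0.0489, -0.0011, -0.0017, -0.0503, -0.0311, 0.1336]
per row mm 48.9 deg 8.4
[-1, -0.015, -0.0465, 0.0005, 0.0328, -0.0531, -0.172]
[-1, -0.0067, -0.0484, 0.0026, 0.0328, -0.0531, -0.172]
[-1, 0.0018, -0.0487, 0.0043, 0.0328, -0.0531, -0.172]
[-1, 0.0104, -0.0475, 0.0056, 0.0328, -0.0531, -0.172]
[-1, 0.0186, -0.0448, 0.0063, 0.0328, -0.0531, -0.172]
[-1, 0.0264, -0.0407, 0.0065, 0.0328, -0.0531, -0.172]
[-1, 0.0332, -0.0353, 0.0062, 0.0328, -0.0531, -0.172]
[-1, 0.0391, -0.0289, 0.0053, 0.0328, -0.0531, -0.172]
[-1, 0.0437, -0.0216, 0.004, 0.0328, -0.0531, -0.172]
[-1, 0.0469, -0.0137, 0.0021, 0.0328, -0.0531, -0.172]
per row mm 48.9 deg 10.5
```

Call:
send_rows --pt "-1 -0.015 -0.0465 0.0005 0.0328 -0.0531 -0.172" --pt "-1 -0.0067 -0.0484 0.0026 0.0328 -0.0531 -0.172" --pt "-1 0.0018 -0.0487 0.0043 0.0328 -0.0531 -0.172" --pt "-1 0.0104 -0.0475 0.0056 0.0328 -0.0531 -0.172" --pt "-1 0.0186 -0.0448 0.0063 0.0328 -0.0531 -0.172" --pt "-1 0.0264 -0.0407 0.0065 0.0328 -0.0531 -0.172" --pt "-1 0.0332 -0.0353 0.0062 0.0328 -0.0531 -0.172" --pt "-1 0.0391 -0.0289 0.0053 0.0328 -0.0531 -0.172" --pt "-1 0.0437 -0.0216 0.004 0.0328 -0.0531 -0.172" --pt "-1 0.0469 -0.0137 0.0021 0.0328 -0.0531 -0.172"

```text
time_s: 5.0
eef_pos: [447.7, -98.1, 341.0]
ee_rot: [-0.002, 0.661, 0.75, -0.0]
force: [0.1, -0.4, -0.1]
grip_width: 1.0
grip_force: 0.0
```

```bash
python3 - <<'E'
from h import *
s,p,R=state();print(s["time_s"],p,R.round(3))
w=ctrl.capture("wrist");save(w,"w1")
for n,z in dict(post_tip=140,post=0,rest=0,rest_axis=53).items():
  for r in ctrl.landmark_of(n,w)[:2]: print(n,round(r["score"],2),np.round(r["point"]),np.round(atz(w,r["point"],z)))
Rt=Rtool(0,np.radians(97),1);rows(p,R,[480,310,340],Rt,10,-1)
E
```

```text
5.0 [447.65809507 -98.14716351 340.96025383] [[-0.126  0.992 -0.004]
 [ 0.992  0.126  0.002]
 [ 0.003 -0.004 -1.   ]]
post_tip 0.72 [192. 358.] [ 360. -350.  140.]
post_tip 0.6 [326. 282.] [ 520. -213.  140.]
post 0.8 [215. 301.] [ 365. -354.    0.]
post 0.67 [314. 239.] [ 520. -214.    0.]
rest 0.86 [341.  23.] [506. 103.  -0.]
rest 0.22 [350.  13.] [516. 117.  -0.]
rest_axis 0.74 [348.  10.] [504. 104.  53.]
rest_axis 0.61 [326. 350.] [ 562. -388.   53.]
[-1, 0.0401, 0.0083, 0.0002, -0.0004, -0.0003, 0.0004]
[-1, 0.0401, 0.0083, 0.0002, -0.0004, -0.0003, 0.0004]
[-1, 0.0401, 0.0083, 0.0002, -0.0004, -0.0003, 0.0004]
[-1, 0.0401, 0.0083, 0.0002, -0.0004, -0.0003, 0.0004]
[-1, 0.0401, 0.0083, 0.0001, -0.0004, -0.0003, 0.0004]
[-1, 0.0401, 0.0083, 0.0001, -0.0004, -0.0003, 0.0004]
[-1, 0.0401, 0.0082, 0.0001, -0.0004, -0.0003, 0.0004]
[-1, 0.0401, 0.0082, 0.0001, -0.0004, -0.0003, 0.0004]
[-1, 0.0401, 0.0082, 0.0001, -0.0004, -0.0003, 0.0004]
[-1, 0.0401, 0.0082, 0.0001, -0.0004, -0.0003, 0.0004]
per row mm 40.9 deg 0.0
```

View pics/w1.png

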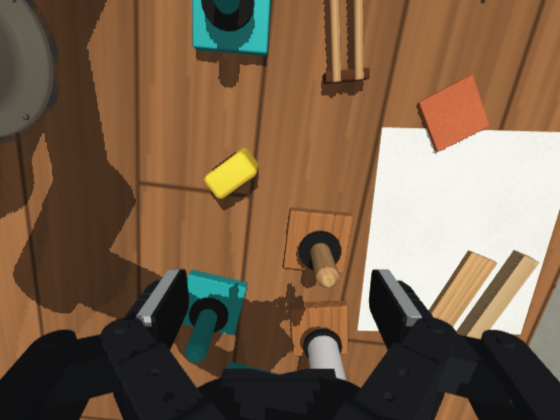

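The wrist view shows the bare post at (320,250) with its collar and peg tip at (326,282). The rest is at (347,30) and the tape measure at (232,173). The turquoise posts are off to the side.

Call:
send_rows --pt "-1 0.04 0.008 0 0 0 0" --pt "-1 0.04 0.008 0 0 0 0" --pt "-1 0.04 0.008 0 0 0 0" --pt "-1 0.04 0.008 0 0 0 0" --pt "-1 0.04 0.008 0 0 0 0" --pt "-1 0.04 0.008 0 0 0 0" --pt "-1 0.04 0.008 0 0 0 0" --pt "-1 0.04 0.008 0 0 0 0" --pt "-1 0.04 0.008 0 0 0 0" --pt "-1 0.04 0.008 0 0 0 0"

```text
time_s: 6.5
eef_pos: [482.8, 306.7, 342.5]
ee_rot: [-0.003, 0.665, 0.747, 0.0]
force: [-0.2, -1.2, 0.5]
grip_width: 1.0
grip_force: 0.0
```

```bash
python3 - <<'E'
from h import *
s,p,R=state();print(s["time_s"],p)
w=ctrl.capture("wrist");save(w,"w2")
import pickle;pickle.dump(w,open("w2.pkl","wb"))
for n,z in dict(tumbler=0,tumbler_rim=110,rest=0,rest_axis=53).items():
  for r in ctrl.landmark_of(n,w)[:2]: print(n,round(r["score"],2),np.round(r["point"]),np.round(atz(w,r["point"],z)))
E
```

```text
6.5 [482.8010333  306.70941744 342.46028733]
tumbler 0.63 [260. 172.] [454. 293.   0.]
tumbler 0.61 [368. 336.] [682.  11.   0.]
tumbler_rim 0.68 [254. 184.] [452. 297. 110.]
rest 0.7 [283. 281.] [512. 106.   0.]
rest_axis 0.68 [278. 298.] [505. 105.  53.]
rest_axis 0.63 [281. 282.] [506. 133.  53.]
```

View pics/w2.png

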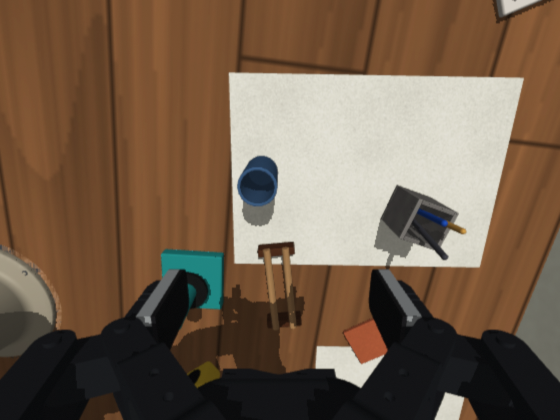

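The tumbler's mouth is at (258,187) with its body behind, and the rest runs from (276,250) to (284,322). Next I fit silhouettes and overlay the rest model.

```bash
cat >> h.py <<'E'
def cylmask(w,x,y,z0,z1,r,shape=(420,560)):
    t=np.linspace(0,2*np.pi,60);pts=[proj(w,(x+r*np.cos(a),y+r*np.sin(a),z)) for z in(z0,z1) for a in t]
    m=np.zeros(shape,np.uint8);cv2.fillConvexPoly(m,cv2.convexHull((np.array(pts)*16).astype(np.int32)),1,shift=4);return m
def fitcyl(w,mask,x0,z0,z1,r):
    from scipy.optimize import minimize
    f=lambda v:np.abs(cylmask(w,v[0],v[1],z0,z1,r).astype(int)-mask).sum()
    b=minimize(f,x0,method="Nelder-Mead",options=dict(initial_simplex=[x0,[x0[0]+8,x0[1]],[x0[0],x0[1]+8]]));return b.x,b.fun,mask.sum()
def restpts(x,y,a):
    u=np.array([np.cos(a),np.sin(a),0]);v=np.array([-u[1],u[0],0])  # u = rest x, v = rest y
    c=np.array([x,y,0.]);D=[]
    for sx in(-15,15):
        for e in(-6,6): D.append([c+u*(sx+e)+v*k+[0,0,26] for k in(-75,75)])
    for sy in(-68,68):
        q=[c+u*i*30+v*(sy+j*7)+[0,0,26] for i,j in((-1,-1),(1,-1),(1,1),(-1,1),(-1,-1))]
        D+=[q[i:i+2] for i in range(4)]
    return D
E
python3 - <<'E'
from h import *
import pickle;w=pickle.load(open("w2.pkl","rb"));im=w["img"].astype(int)
m=((im[...,2]>im[...,0]+18)&(im[...,2]>im[...,1]+4)).astype(np.uint8);m[:150]=0;m[215:]=0;m[:,:225]=0;m[:,290:]=0
m=cv2.morphologyEx(m,cv2.MORPH_CLOSE,np.ones((7,7)))
print(fitcyl(w,m,[454,295],0,110,25))
o=cv2.resize(w["img"][235:345,230:340],(550,550),interpolation=cv2.INTER_CUBIC)[:,:,::-1].copy()
for D in restpts(509,106,np.radians(7)):
    q=[((proj(w,X)-[230,235]+.5)*5).astype(int) for X in D];cv2.line(o,tuple(map(int,q[0])),tuple(map(int,q[1])),(0,255,0),1)
cv2.imwrite("pics/r.png",o)
E
```

```text
(array([455.82893455, 294.08996177]), np.float64(164.0), np.uint64(1569))
```

View pics/r.png

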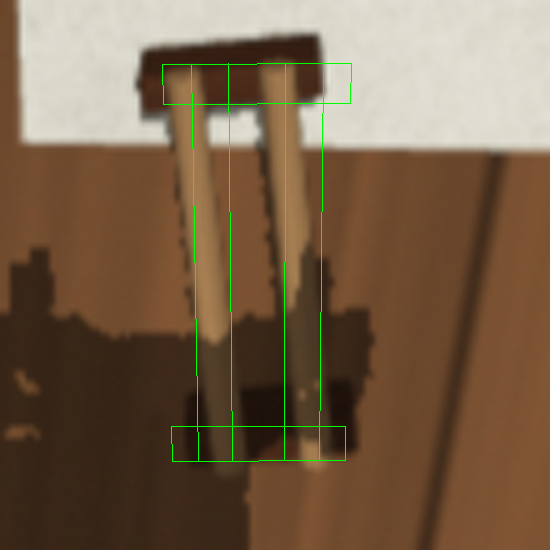

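```bash
python3 - <<'E'
from h import *
import pickle;w=pickle.load(open("w2.pkl","rb"))
E=[[atz(w,(230+u/5-.5,235+v/5-.5),28) for u,v in q] for q in (((182,68),(230,472)),((276,63),(314,467)))]
E=np.array(E);c=E.mean((0,1));d=E[:,1].mean(0)-E[:,0].mean(0);e=E[1].mean(0)-E[0].mean(0)
ang=np.degrees(np.arctan2(-d[1],-d[0]));print(E.round(),"c",c.round(1),"len",np.linalg.norm(d),"sep",np.linalg.norm(e),"yaw of y",ang)
o=cv2.resize(w["img"][235:345,230:340],(550,550),interpolation=cv2.INTER_CUBIC)[:,:,::-1].copy()
for D in restpts(c[0],c[1],np.radians(ang-90)):
    q=[((proj(w,X)-[230,235]+.5)*5).astype(int) for X in D];cv2.line(o,tuple(map(int,q[0])),tuple(map(int,q[1])),(0,255,0),1)
cv2.imwrite("pics/r2.png",o)
s,p,R=state();yaw=np.radians(ang)
Rt=Rtool(np.radians(45),yaw,1);g=np.array([456,294,75.])
b=g+Rt[:,2]*(19-75);print(yaw,"pre",b)
rows(p,R,b,Rt,8,-1)
q,e=ik(b,Rt,s["joints"]);print(q,e)
E
```

```text
[[[476. 177.  28.]
  [509.  27.  28.]]

 [[506. 182.  28.]
  [537.  33.  28.]]] c [507.  104.9  28. ] len 152.9726094630032 sep 29.490846045810947 yaw of y 102.07868591640928
1.7816091653505073 pre [464.28606781 255.27867409 114.59797975]
[-1, -0.0061, -0.0029, 0.0285, 0.0043, 0.0976, -0.0112]
[-1, -0.0088, -0.0029, 0.0278, 0.0043, 0.0976, -0.0112]
[-1, -0.0114, -0.0029, 0.0268, 0.0043, 0.0976, -0.0112]
[-1, -0.014, -0.0029, 0.0256, 0.0043, 0.0976, -0.0112]
[-1, -0.0164, -0.003, 0.0241, 0.0043, 0.0976, -0.0112]
[-1, -0.0186, -0.0031, 0.0224, 0.0043, 0.0976, -0.0112]
[-1, -0.0207, -0.0032, 0.0205, 0.0043, 0.0976, -0.0112]
[-1, -0.0225, -0.0034, 0.0184, 0.0043, 0.0976, -0.0112]
per row mm 29.3 deg 5.6
[-0.07530549  0.51822774  1.75812052  0.79331943  1.25917206 -0.69623863] 2.760277965333965e-14
```

View pics/r2.png

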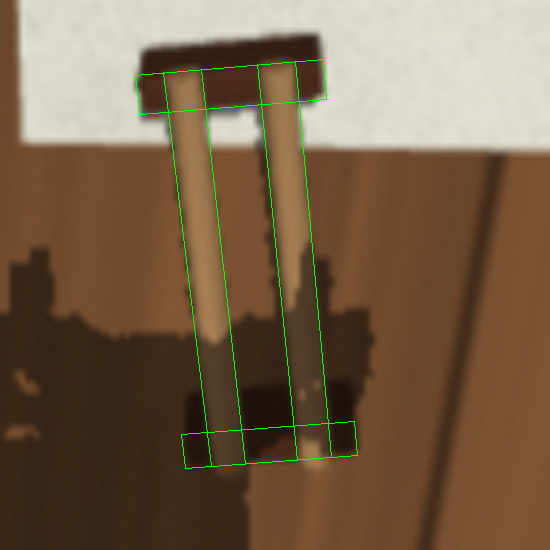

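```bash
python3 - <<'E'
from h import *
for n,(l,t,r,b) in dict(scene=(295,105,330,155),top=(135,225,178,255)).items():
    w=ctrl.capture(n);w["img"]=cv2.imread(f"pics/{n}.png")[:,:,::-1];im=w["img"].astype(int)
    m0=((im[...,2]>im[...,0]+15)&(im[...,2]>im[...,1]+4)).astype(np.uint8);m=m0*0;m[t:b,l:r]=m0[t:b,l:r]
    m=cv2.morphologyEx(m,cv2.MORPH_CLOSE,np.ones((5,5)))
    print(n,fitcyl(w,m,[460,294],0,110,25))
E
```

```text
scene (array([459.96761703, 294.03771591]), np.float64(146.0), np.uint64(413))
top (array([458.875 , 290.9375]), np.float64(90.0), np.uint64(262))
```

Call:
send_rows --pt "-1 -0.006 -0.003 0.0285 0 0.0976 -0.011" --pt "-1 -0.009 -0.003 0.028 0.005 0.0976 -0.011" --pt "-1 -0.0115 -0.003 0.027 0.005 0.0976 -0.011" --pt "-1 -0.014 -0.003 0.0255 0.005 0.0976 -0.011" --pt "-1 -0.0165 -0.003 0.024 0.005 0.0976 -0.011" --pt "-1 -0.0185 -0.003 0.0225 0.005 0.0976 -0.011" --pt "-1 -0.0205 -0.003 0.0205 0.005 0.0976 -0.011" --pt "-1 -0.0225 -0.0035 0.0185 0.005 0.0976 -0.011" --pt "-1 0 0 0 0 0 0" --pt "-1 0 0 0 0 0 0"

```text
time_s: 8.1
eef_pos: [464.8, 256.7, 116.0]
ee_rot: [-0.297, 0.58, 0.719, 0.241]
force: [0.5, -0.5, 0.6]
grip_width: 0.997
grip_force: 0.0
```

```bash
python3 - <<'E'
from h import *
s,p,R=state();print(s["time_s"],p,s["joints"].round(3))
yaw=1.7816;Rt=Rtool(np.pi/4,yaw,1)
w=ctrl.capture("wrist");save(w,"w3");im=w["img"].astype(int)
m=((im[...,2]>im[...,0]+15)&(im[...,2]>im[...,1]+4)).astype(np.uint8)
n,l,st,c=cv2.connectedComponentsWithStats(m);i=1+st[1:,4].argmax();print(st[i])
m=cv2.morphologyEx((l==i).astype(np.uint8),cv2.MORPH_CLOSE,np.ones((25,25)))
print("wrist",fitcyl(w,m,[460,294],0,110,25))
print("rot err",Ro.from_matrix(R.T@Rt).as_rotvec())
E
```

```text
8.1 [464.77767297 256.70446205 115.99908956] [-0.072  0.516  1.755  0.793  1.259 -0.693]
[ 237  177   85  118 7428]
wrist (array([457.00822449, 294.2338562 ]), np.float64(594.0), np.uint64(7428))
rot err [0.00044774 0.00157523 0.00228979]
```

View pics/w3.png

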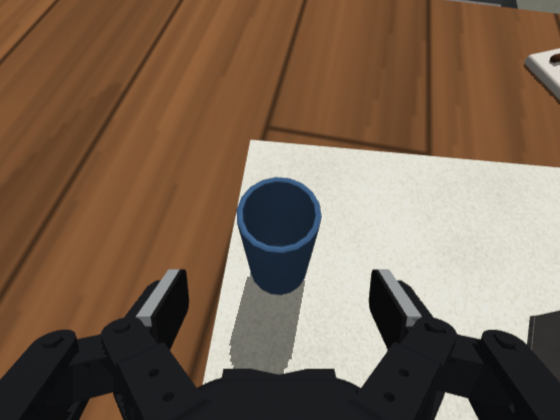

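The tumbler (279,235) is centred between the open fingers. The wrist fit gives (457,294), which agrees with the earlier view. Now I advance and grip.

```bash
python3 - <<'E'
from h import *
s,p,R=state();Rt=Rtool(np.pi/4,1.7816,1);g=np.array([457,294,75.])
rows(p,R,g+Rt[:,2]*22,R,5,-1)
E
```

```text
[-1, -0.0005, 0.0, 0.0156, 0.0, 0.0, 0.0]
[-1, -0.0005, 0.0, 0.0156, 0.0, 0.0, 0.0]
[-1, -0.0005, 0.0, 0.0156, 0.0, 0.0, 0.0]
[-1, -0.0005, 0.0, 0.0156, 0.0, 0.0, 0.0]
[-1, -0.0005, 0.0, 0.0156, 0.0, 0.0, 0.0]
per row mm 15.6 deg 0.0
```

Call:
send_rows --pt "-1 -0.0005 0 0.0155 0 0 0" --pt "-1 -0.0005 0 0.0155 0 0 0" --pt "-1 -0.0005 0 0.0155 0 0 0" --pt "-1 -0.0005 0 0.0155 0 0 0" --pt "-1 -0.0005 0 0.0155 0 0 0" --pt "-1 0 0 0 0 0 0" --pt "-0.2 0 0 0 0 0 0" --pt "0 0 0 0 0 0 0" --pt "0.3 0 0 0 0 0 0" --pt "0.5 0 0 0 0 0 0" --squeeze 35

```text
time_s: 9.4
eef_pos: [453.3, 308.6, 58.6]
ee_rot: [-0.298, 0.58, 0.719, 0.241]
force: [0.8, -2.4, 5.4]
grip_width: 0.584
grip_force: 36.2
```

Call:
send_rows --pt "1 0 0 0 0 0 0" --pt "1 0 0 0 0 0 0" --pt "1 0 0 0 0 0 0" --pt "1 -0.0035 0 -0.0035 0 0 0" --pt "1 -0.0035 0 -0.0035 0 0 0" --pt "1 -0.0035 0 -0.0035 0 0 0" --pt "1 -0.0035 0 -0.0035 0 0 0" --pt "1 0 0 0 0 0 0" --pt "1 0 0 0 0 0 0" --pt "1 0 0 0 0 0 0" --squeeze 35

```text
time_s: 10.65
eef_pos: [457.4, 289.0, 58.6]
ee_rot: [-0.298, 0.58, 0.719, 0.241]
force: [1.0, -1.3, 8.6]
grip_width: 0.586
grip_force: 36.7
```

```bash
python3 - <<'E'
from h import *
s,p,R=state();print(s["time_s"],p,s["joints"].round(3),s["force"],s["grip_force"],s["grip_width"])
w=ctrl.capture("wrist");save(w,"w4")
# plan: raise while turning lean 45 -> -45 about tumbler; end above rest
yaw=1.7816;d=np.pi/4
Rt=Rtool(d,yaw,1);Rb=Rtool(-d,yaw,1);v=np.array([np.cos(yaw),np.sin(yaw),0])
zt=75 # grasp height on tumbler
g=np.array([507,105,53.])+v*(zt-55)   # mouth toward +v
print("lay grasp",g)
q=s["joints"]
for nm,x,A in(("up",[470,250,230],Rtool(0,yaw,1)),("above",g+[0,0,60]+Rb[:,2]*22,Rb),("lay",g+Rb[:,2]*22,Rb)):
    q,e=ik(np.array(x),A,q);print(nm,x,q.round(2),e)
x1=np.array([470,250,230.]);rows(p,R,x1,Rtool(0,yaw,1),5,1);rows(x1,Rtool(0,yaw,1),g+[0,0,60]+Rb[:,2]*22,Rb,5,1)
E
```

```text
10.65 [457.4376711  289.04510589  58.58151505] [-0.008  0.62   1.781  0.863  1.14  -0.761] [ 1.01778944 -1.33405675  8.59053939] 36.68529376387596 0.585981256067604
lay grasp [502.81508301 124.55726131  53.        ]
up [470, 250, 230] [0.27 0.33 1.48 0.   1.33 0.06] 1.9365801496410967e-10
above [506.07018451 109.34528201  97.44365081] [ 0.33  0.61  1.64 -0.86  1.18  0.59] 4.5678853514237585e-15
lay [506.07018451 109.34528201  37.44365081] [ 0.33  0.72  1.66 -0.9   1.1   0.69] 3.688272025667127e-15
[1, 0.0185, 0.0008, -0.03, 0.0, -0.1572, 0.0003]
[1, 0.0136, 0.0008, -0.0325, 0.0, -0.1572, 0.0003]
[1, 0.0083, 0.0008, -0.0342, 0.0, -0.1572, 0.0003]
[1, 0.0028, 0.0008, -0.0351, 0.0, -0.1572, 0.0003]
[1, -0.0027, 0.0008, -0.0351, 0.0, -0.1572, 0.0003]
per row mm 35.3 deg 9.0
[1, -0.029, 0.0012, 0.0265, 0.0, -0.1571, 0.0]
[1, -0.0245, 0.0012, 0.0307, 0.0, -0.1571, 0.0]
[1, -0.0194, 0.0012, 0.0342, 0.0, -0.1571, 0.0]
[1, -0.0138, 0.0012, 0.0368, 0.0, -0.1571, 0.0]
[1, -0.0079, 0.0012, 0.0385, 0.0, -0.1571, 0.0]
per row mm 39.3 deg 9.0
```

View pics/w4.png

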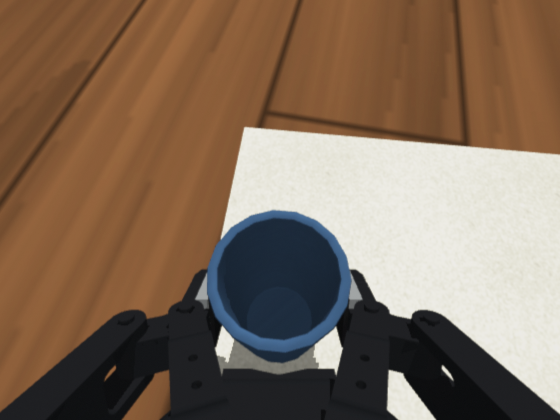

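The grip holds and the mouth is upright at (280,280). The intended lift went sideways and slid the tumbler about 20 mm along the bench, still upright (the sign was wrong for this lean). From here I lift with rows from the planner.

Call:
send_rows --pt "1 0.0185 0.001 -0.03 0 -0.157 0" --pt "1 0.0135 0.001 -0.0325 0 -0.157 0" --pt "1 0.0085 0.001 -0.034 0 -0.157 0" --pt "1 0.003 0.001 -0.035 0 -0.157 0" --pt "1 -0.0025 0.001 -0.035 0 -0.157 0" --pt "1 -0.029 0.001 0.0265 0 -0.157 0" --pt "1 -0.0245 0.001 0.0305 0 -0.157 0" --pt "1 -0.0195 0.001 0.034 0 -0.157 0" --pt "1 -0.014 0.001 0.0365 0 -0.157 0" --pt "1 -0.008 0.001 0.0385 0 -0.157 0"

```text
time_s: 11.95
eef_pos: [506.1, 109.5, 96.3]
ee_rot: [0.299, 0.579, 0.719, -0.241]
force: [-1.1, -0.5, -2.4]
grip_width: 0.579
grip_force: 37.1
```

```bash
python3 - <<'E'
from h import *
s,p,R=state();print(s["time_s"],p,s["joints"].round(3),s["force"],s["grip_force"],s["grip_width"])
yaw=1.7816;d=np.pi/4;Rb=Rtool(-d,yaw,1);v=np.array([np.cos(yaw),np.sin(yaw),0])
print("rot err",Ro.from_matrix(R.T@Rb).as_rotvec())
g=np.array([507,105,53.])+v*18.5
t=g+Rb[:,2]*21;print("lay tcp",t, "drop",p[2]-t[2])
rows(p,R,t+[0,0,8],Rb,5,1)
c=ctrl.capture("scene");b=cv2.resize(c["img"][110:230,230:390],(800,600),interpolation=cv2.INTER_CUBIC);cv2.imwrite("pics/s2.png",b[:,:,::-1])
E
```

```text
11.95 [506.12118046 109.51999063  96.29429118] [ 0.336  0.617  1.643 -0.867  1.179  0.594] [-1.06304145 -0.49250642 -2.40488313] 37.10981793701649 0.5794457062279129
rot err [0.00260726 0.00357889 0.00259315]
lay tcp [506.23609413 108.56994101  38.1507576 ] drop 58.143533582654705
[1, 0.007, -0.0, 0.0072, 0.0005, 0.0007, 0.0005]
[1, 0.007, -0.0, 0.0072, 0.0005, 0.0007, 0.0005]
[1, 0.007, -0.0, 0.0072, 0.0005, 0.0007, 0.0005]
[1, 0.007, -0.0, 0.0072, 0.0005, 0.0007, 0.0005]
[1, 0.007, -0.0, 0.0072, 0.0005, 0.0007, 0.0005]
per row mm 10.0 deg 0.1
```

View pics/s2.png

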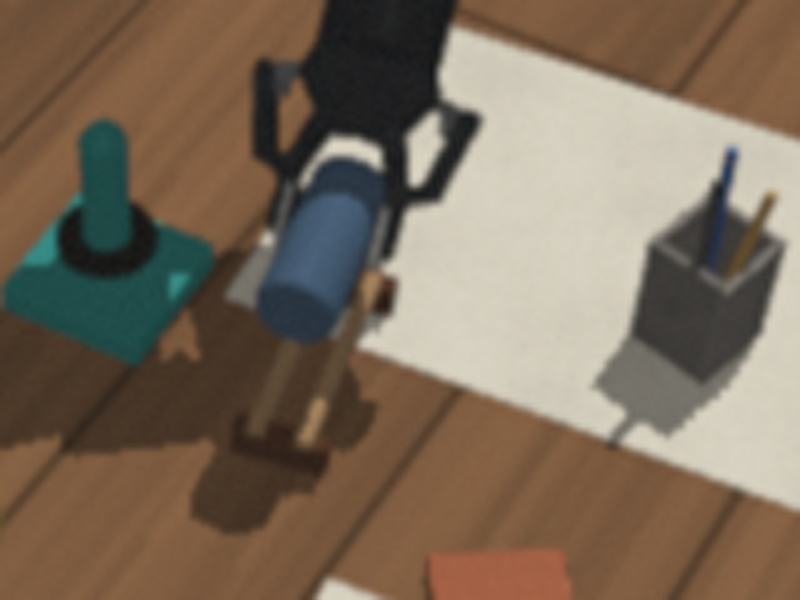

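The tumbler lies in hand, level and aligned above the dowels, base end at (290,310). My picture views are used up, so I continue by numbers and feel.

Call:
send_rows --pt "1 0.007 0 0.0072 0 0.001 0" --pt "1 0.007 0 0.0072 0.001 0.001 0.001" --pt "1 0.007 0 0.0072 0.001 0.001 0.001" --pt "1 0.007 0 0.0072 0 0 0" --pt "1 0.007 0 0.0072 0 0 0" --pt "1 0 0 0 0 0 0" --pt "1 0.0014 0 0.0014 0 0 0" --pt "1 0.0014 0 0.0014 0 0 0" --pt "1 0 0 0 0 0 0" --pt "1 0 0 0 0 0 0"

```text
time_s: 13.25
eef_pos: [506.1, 109.9, 43.2]
ee_rot: [0.296, 0.582, 0.719, -0.239]
force: [0.2, -0.8, -0.7]
grip_width: 0.58
grip_force: 37.2
```

Call:
send_rows --pt "1 0.0007 0 0.0007 0 0 0" --pt "1 0 0 0 0 0 0" --pt "1 0.0007 0 0.0007 0 0 0" --pt "1 0 0 0 0 0 0" --pt "1 0.0007 0 0.0007 0 0 0" --pt "1 0 0 0 0 0 0" --pt "1 0 0 0 0 0 0" --pt "1 0 0 0 0 0 0" --pt "1 0 0 0 0 0 0" --pt "1 0 0 0 0 0 0"

```text
time_s: 14.5
eef_pos: [506.0, 109.9, 40.2]
ee_rot: [0.296, 0.582, 0.719, -0.239]
force: [0.8, -1.1, -1.8]
grip_width: 0.586
grip_force: 37.2
```

Call:
send_rows --pt "1 0.0007 0 0.0007 0 0 0" --pt "1 0 0 0 0 0 0" --pt "1 0.0007 0 0.0007 0 0 0" --pt "1 0 0 0 0 0 0" --pt "1 0 0 0 0 0 0" --pt "1 0 0 0 0 0 0" --pt "1 0 0 0 0 0 0" --pt "1 0 0 0 0 0 0" --pt "1 0 0 0 0 0 0" --pt "1 0 0 0 0 0 0"

```text
time_s: 15.75
eef_pos: [506.2, 109.9, 38.3]
ee_rot: [0.296, 0.582, 0.719, -0.239]
force: [3.0, -0.1, 0.1]
grip_width: 0.579
grip_force: 37.2
```

Call:
send_rows --pt "1 0.0007 0 0.0007 0 0 0" --pt "1 0 0 0 0 0 0" --pt "1 0 0 0 0 0 0" --pt "1 0 0 0 0 0 0" --pt "1 0 0 0 0 0 0" --pt "1 0 0 0 0 0 0" --pt "1 0 0 0 0 0 0" --pt "1 0 0 0 0 0 0" --pt "1 0 0 0 0 0 0" --pt "1 0 0 0 0 0 0"

```text
time_s: 17.0
eef_pos: [506.5, 109.9, 38.0]
ee_rot: [0.297, 0.582, 0.719, -0.239]
force: [2.6, 0.4, 4.7]
grip_width: 0.584
grip_force: 37.3
```

Contact is felt at the expected height (4.7 N). I release, back out along the tool, and plan the regrip from the base side.

Call:
send_rows --pt "0 0 0 0 0 0 0" --pt "-0.5 0 0 0 0 0 0" --pt "-1 0 0 0 0 0 0" --pt "-1 0 0 0 0 0 0" --pt "-1 0 0 0 0 0 0" --pt "-1 0 0 -0.01 0 0 0" --pt "-1 0 0 -0.02 0 0 0" --pt "-1 0 0 -0.03 0 0 0" --pt "-1 0 0 -0.04 0 0 0" --pt "-1 0 0 -0.04 0 0 0"

```text
time_s: 18.25
eef_pos: [484.9, 208.2, 138.6]
ee_rot: [0.296, 0.582, 0.719, -0.239]
force: [0.7, -0.4, -0.4]
grip_width: 0.996
grip_force: 0.0
```

```bash
python3 - <<'E'
from h import *
s,p,R=state();print(s["time_s"],p,s["joints"].round(3),s["force"],s["grip_width"])
yaw=1.7816;d=np.pi/4;v=np.array([np.cos(yaw),np.sin(yaw),0])
w=ctrl.capture("wrist");im=w["img"].astype(int);save(w,"w5")
m=((im[...,2]>im[...,0]+15)&(im[...,2]>im[...,1]+4)).astype(np.uint8)
n,l,st,c=cv2.connectedComponentsWithStats(m);i=1+st[1:,4].argmax();print("blue",st[i])
for n,z in(("tumbler_rim",53),("tumbler",53)):
  for r in ctrl.landmark_of(n,w)[:1]: print(n,round(r["score"],2),r["point"],atz(w,r["point"],z).round(1))
print("expect rim",(np.array([503.4,124.4])+36.5*v[:2]).round(1),"base",(np.array([503.4,124.4])-73.5*v[:2]).round(1))
Rf=Rtool(d,yaw,1);g2=np.array([511.3,87.7,53]);t=g2+Rf[:,2]*21;pre=t-Rf[:,2]*75
mid=np.array([507,108,200.]);Rm=Rtool(0,yaw,1)
rows(p,R,mid,Rm,5,-1);rows(mid,Rm,pre,Rf,5,-1);print("pre",pre,"t",t)
q=s["joints"]
for x,A in((mid,Rm),(pre,Rf),(t,Rf)): q,e=ik(x,A,q);print(q.round(2),e)
E
```

```text
18.25 [484.86789907 208.17262784 138.58581541] [ 0.511  0.624  1.485 -0.753  1.383  0.584] [ 0.73654799 -0.40389113 -0.38583587] 0.9960450042871214
blue [ 249  157   63  101 4944]
tumbler_rim 0.96 [279.8, 180.7] [495.  164.4  53. ]
tumbler 0.67 [282.1, 238.9] [522.1  51.6  53. ]
expect rim [495.8 160.1] base [518.8  52.5]
[-1, -0.0232, 0.0001, 0.0057, 0.0001, 0.156, -0.0001]
[-1, -0.0238, 0.0001, 0.002, 0.0001, 0.156, -0.0001]
[-1, -0.0239, 0.0001, -0.0017, 0.0001, 0.156, -0.0001]
[-1, -0.0233, 0.0001, -0.0054, 0.0001, 0.156, -0.0001]
[-1, -0.0222, 0.0001, -0.0089, 0.0001, 0.156, -0.0001]
per row mm 23.9 deg 8.9
[-1, -0.0118, -0.0, 0.0218, -0.0, 0.1571, 0.0]
[-1, -0.015, -0.0, 0.0197, -0.0, 0.1571, 0.0]
[-1, -0.0179, -0.0, 0.0171, -0.0, 0.1571, 0.0]
[-1, -0.0204, -0.0, 0.014, -0.0, 0.1571, 0.0]
[-1, -0.0223, -0.0, 0.0107, -0.0, 0.1571, 0.0]
per row mm 24.8 deg 9.0
pre [519.2897946   50.36150536  91.18376618] t [508.19285766 102.22052569  38.1507576 ]
[-0.02  0.32  1.57  0.    1.25 -0.23] 4.3497007871934925e-10
[-0.43  0.66  1.57  0.61  1.47 -0.88] 1.9123339348745365e-11
[-0.35  0.72  1.65  0.67  1.32 -0.92] 2.0243478993855924e-15
```

Call:
send_rows --pt "-1 -0.023 0 0.0055 0 0.156 0" --pt "-1 -0.024 0 0.002 0 0.156 0" --pt "-1 -0.024 0 -0.0015 0 0.156 0" --pt "-1 -0.0235 0 -0.0055 0 0.156 0" --pt "-1 -0.022 0 -0.009 0 0.156 0" --pt "-1 -0.012 0 0.022 0 0.157 0" --pt "-1 -0.015 0 0.0195 0 0.157 0" --pt "-1 -0.018 0 0.017 0 0.157 0" --pt "-1 -0.0205 0 0.014 0 0.157 0" --pt "-1 -0.0225 0 0.0105 0 0.157 0"

```text
time_s: 19.65
eef_pos: [519.1, 46.8, 88.9]
ee_rot: [-0.299, 0.581, 0.717, 0.242]
force: [-0.0, 0.8, -0.4]
grip_width: 1.0
grip_force: 0.0
```

```bash
python3 - <<'E'
from h import *
s,p,R=state();print(s["time_s"],p,s["force"])
yaw=1.7816;Rf=Rtool(np.pi/4,yaw,1)
t=np.array([508.5,103,38.5]);rows(p,R,t,Rf,6,-1)
w=ctrl.capture("wrist");im=w["img"].astype(int);save(w,"w6")
m=((im[...,2]>im[...,0]+15)&(im[...,2]>im[...,1]+4)).astype(np.uint8)
n,l,st,c=cv2.connectedComponentsWithStats(m);i=1+st[1:,4].argmax();print("blue",st[i])
print("proj base/rim",proj(w,[518.8,52.5,53]),proj(w,[495.8,160.1,53]),"tip axis",proj(w,p))
E
```

```text
19.65 [519.10006066  46.7721222   88.8622436 ] [-0.03299945  0.80141781 -0.43799603]
[-1, 0.0008, 0.0002, 0.0127, 0.0004, -0.0007, -0.0003]
[-1, 0.0008, 0.0002, 0.0127, 0.0004, -0.0007, -0.0003]
[-1, 0.0008, 0.0002, 0.0127, 0.0004, -0.0007, -0.0003]
[-1, 0.0008, 0.0002, 0.0127, 0.0004, -0.0007, -0.0003]
[-1, 0.0008, 0.0002, 0.0127, 0.0004, -0.0007, -0.0003]
[-1, 0.0008, 0.0002, 0.0127, 0.0004, -0.0007, -0.0003]
per row mm 12.7 deg 0.0
blue [  243   118    78   169 11392]
proj base/rim [280.52280522 280.3612825 ] [279.72733234 140.2504894 ] tip axis [279.18420563 272.74514522]
```

Call:
send_rows --pt "-1 0.001 0 0.0127 0 0 0" --pt "-1 0.001 0 0.0127 0 -0.001 0" --pt "-1 0.001 0 0.0127 0 -0.001 0" --pt "-1 0.001 0 0.0127 0 -0.001 0" --pt "-1 0.001 0 0.0127 0 -0.001 0" --pt "-1 0.001 0 0.0127 0 0 0" --pt "-1 0 0 0 0 0 0" --pt "-0.2 0 0 0 0 0 0" --pt "0.1 0 0 0 0 0 0" --pt "0.5 0 0 0 0 0 0" --squeeze 35

```text
time_s: 20.95
eef_pos: [508.9, 103.6, 40.5]
ee_rot: [-0.294, 0.582, 0.719, 0.24]
force: [5.2, -1.8, 3.2]
grip_width: 0.58
grip_force: 36.6
```

Call:
send_rows --pt "1 0 0 0 0 0 0" --pt "1 0 0 0 0 0 0" --pt "1 0 0 0 0 0 0" --pt "1 0 0 0 0 0 0" --pt "1 0 0 0 0 0 0" --pt "1 0.001 0 -0.001 0 0 0" --pt "1 0.002 0 -0.002 0 0 0" --pt "1 0.003 0 -0.003 0 0 0" --pt "1 0 0 0 0 0 0" --pt "1 0 0 0 0 0 0"

```text
time_s: 22.2
eef_pos: [507.1, 104.4, 48.1]
ee_rot: [-0.296, 0.582, 0.719, 0.239]
force: [-1.5, -0.2, -1.0]
grip_width: 0.584
grip_force: 36.3
```

Regripped and lifted clear. Next I work out the transit to the post, and the collar estimate from the earlier images.

```bash
python3 - <<'E'
from h import *
s,p,R=state();print(s["time_s"],p,s["force"],s["joints"].round(2))
v=np.array([np.cos(1.7816),np.sin(1.7816),0]);z=R[:,2];lean=np.arctan2(z@v,-z[2]);print("lean",np.degrees(lean),"off",z@np.cross([0,0,1],v))
# collar from w1 (camera rebuilt)
w=ctrl.capture("wrist");Rc=np.array(w["R"]);ct=R.T@(-Rc.T@np.array(w["t"])-p);RcT=Rc@R
p1=np.array([447.658,-98.147,340.96]);R1=Q(np.array([-0.002,.661,.75,0]));im=cv2.imread("pics/w1.png")
w1=dict(camera_matrix=w["camera_matrix"],R=RcT@R1.T,t=-RcT@R1.T@(p1+R1@ct))
d=(im.max(2)<48).astype(np.uint8);d[:225]=0;d[275:]=0;d[:,:295]=0;d[:,345:]=0
n,l,st,c=cv2.connectedComponentsWithStats(d);i=1+st[1:,4].argmax();print("collar px",st[i])
x0,y0,ww,hh,_=st[i]
print("tip",atz(w1,(326,282),140),"foot",atz(w1,(314,239),0))
for zz in(50,60,70,80):
    m=cylmask(w1,520.5,-213.5,zz-8,zz,32);ys,xs=np.nonzero(m);print(zz,xs.min(),xs.max(),ys.min(),ys.max(),"obs",x0,x0+ww-1,y0)
yaw=1.7816;Rb=Rtool(lean-np.pi/2,yaw,1);hv=v
post=np.array([520.5,-213.5,0]);t=post-hv*12.5+[0,0,232]
mid=np.array([512,-40,215.]);Rm=Rtool(0,yaw,1)
rows(p,R,mid,Rm,5,1);rows(mid,Rm,t,Rb,5,1)
q=s["joints"]
for x,A in((mid,Rm),(t,Rb),(t-[0,0,90],Rb),(t-[0,0,125],Rb)): q,e=ik(x,A,q);print(x,q.round(2),e)
E
```

```text
22.2 [507.08409096 104.38763293  48.14286599] [-1.51317932 -0.24538127 -0.98129953] [-0.34  0.7   1.65  0.66  1.33 -0.9 ]
lean 44.68807399160137 off -0.0003531258529254787
collar px [299 232  41  38 731]
tip [ 520.24541842 -213.05561478  140.        ] foot [ 520.32535922 -214.45674991    0.        ]
50 296 339 230 270 obs 299 339 232
60 297 340 232 273 obs 299 339 232
70 297 341 235 277 obs 299 339 232
80 297 343 237 280 obs 299 339 232
[1, 0.0032, -0.0051, -0.0437, 0.0, -0.156, -0.0002]
[1, -0.0036, -0.0051, -0.0437, 0.0, -0.156, -0.0002]
[1, -0.0103, -0.0051, -0.0426, 0.0, -0.156, -0.0002]
[1, -0.0168, -0.0051, -0.0405, 0.0, -0.156, -0.0002]
[1, -0.0229, -0.0051, -0.0374, 0.0, -0.156, -0.0002]
per row mm 44.1 deg 8.9
[1, -0.0368, -0.0056, -0.0034, 0.0, -0.1582, -0.0]
[1, -0.0369, -0.0056, 0.0024, 0.0, -0.1582, -0.0]
[1, -0.036, -0.0056, 0.0082, 0.0, -0.1582, -0.0]
[1, -0.0343, -0.0056, 0.0138, 0.0, -0.1582, -0.0]
[1, -0.0317, -0.0056, 0.019, 0.0, -0.1582, -0.0]
per row mm 37.4 deg 9.1
[512. -40. 215.] [-0.31  0.3   1.56 -0.    1.28 -0.52] 1.7027883025311556e-11
[ 523.11557312 -225.72328832  232.        ] [-0.34  0.31  1.71 -0.91  0.87 -0.03] 9.516594752914336e-13
[ 523.11557312 -225.72328832  142.        ] [-0.34  0.44  1.8  -1.08  0.76  0.22] 3.637414345570703e-15
[ 523.11557312 -225.72328832  107.        ] [-0.34  0.5   1.82 -1.17  0.72  0.34] 1.224800774326284e-11
```

Call:
send_rows --pt "1 0.003 -0.005 -0.0435 0 -0.156 0" --pt "1 -0.0035 -0.005 -0.0435 0 -0.156 0" --pt "1 -0.0105 -0.005 -0.0425 0 -0.156 0" --pt "1 -0.017 -0.005 -0.0405 0 -0.156 0" --pt "1 -0.023 -0.005 -0.0375 0 -0.156 0" --pt "1 -0.037 -0.0055 -0.0035 0 -0.158 0" --pt "1 -0.037 -0.0055 0.0025 0 -0.158 0" --pt "1 -0.036 -0.0055 0.008 0 -0.158 0" --pt "1 -0.0345 -0.0055 0.014 0 -0.158 0" --pt "1 -0.032 -0.0055 0.019 0 -0.158 0"

```text
time_s: 23.5
eef_pos: [524.0, -227.2, 232.0]
ee_rot: [0.301, 0.58, 0.717, -0.243]
force: [-0.1, -0.1, -2.1]
grip_width: 0.576
grip_force: 37.2
```

Call:
send_rows --pt "1 0 0 0 0 0 0" --pt "1 0 0 0 0 0 0" --pt "1 0 0 0 0 0 0" --pt "1 0 0 0 0 0 0" --pt "1 0 0 0 0 0 0" --pt "1 0 0 0 0 0 0" --pt "1 0 0 0 0 0 0" --pt "1 0 0 0 0 0 0" --pt "1 0 0 0 0 0 0" --pt "1 0 0 0 0 0 0"

```text
time_s: 24.75
eef_pos: [524.0, -226.5, 231.8]
ee_rot: [0.299, 0.581, 0.717, -0.242]
force: [-0.3, 0.1, -0.9]
grip_width: 0.58
grip_force: 37.2
```

```bash
python3 - <<'E'
from h import *
s,p,R=state();print(s["time_s"],p,s["force"],s["wrist_torque"],s["joints"].round(2))
yaw=1.7816;v=np.array([np.cos(yaw),np.sin(yaw),0])
Rb=Rtool(np.radians(44.69-90),yaw,1);print("rot err",Ro.from_matrix(R.T@Rb).as_rotvec())
t=np.array([520.5,-213.5,0])-v*12.5;print("need xy",t[:2]-p[:2])
ax=p[:2]+12.5*v[:2];print("axis xy",ax,"rim z",p[2]-58)
for n in("scene","top"):
    w=ctrl.capture(n);im=w["img"].astype(int);save(w,n+"3")
    m=((im[...,2]>im[...,0]+15)&(im[...,2]>im[...,1]+4)).astype(np.uint8)
    u=proj(w,[ax[0],ax[1],p[2]-3]);k=np.zeros_like(m);a,b=int(u[0]),int(u[1]);k[b-35:b+35,a-25:a+25]=1;m*=k
    nn,l,st,c=cv2.connectedComponentsWithStats(m)
    if nn>1:
        i=1+st[1:,4].argmax();mm=(l==i).astype(np.uint8)
        e=cylmask(w,ax[0],ax[1],p[2]-58,p[2]+52,25);ys,xs=np.nonzero(e);print(n,"blue",st[i],"expected",xs.min(),ys.min(),np.ptp(xs)+1,np.ptp(ys)+1)
        pca=np.linalg.eigh(np.cov(np.argwhere(mm).T))[1][:,1];pe=np.linalg.eigh(np.cov(np.argwhere(e).T))[1][:,1];print("axis dirs",pca,pe)
    for q in("tumbler","tumbler_rim","post_tip"):
        for r in ctrl.landmark_of(q,w)[:2]: print(n,q,round(r["score"],2),r["point"])
    print("exp tumbler",proj(w,[*ax,p[2]+52]),"rim",proj(w,[*ax,p[2]-58]),"tip",proj(w,[520.5,-213.5,140]))
E
```

```text
24.75 [ 524.04393728 -226.53414827  231.77295674] [-0.31827721  0.14669398 -0.91854269] [0.49010717 0.06151585 0.03839847] [-0.34  0.31  1.71 -0.91  0.88 -0.03]
rot err [-0.00057063 -0.00079228 -0.00050075]
need xy [-0.92836416  0.81085996]
axis xy [ 521.42836416 -214.31085996] rim z 173.77295674369344
scene blue [221 191  23  42 757] expected 221 188 25 47
axis dirs [-0.99593851 -0.09003597] [-0.99517758 -0.09808963]
scene tumbler 0.55 [235.0, 196.4]
scene tumbler_rim 0.84 [234.8, 222.0]
scene post_tip 0.94 [236.8, 229.7]
scene post_tip 0.94 [119.3, 316.1]
exp tumbler [231.70778833 196.98826305] rim [234.51079276 225.26544496] tip [235.16653051 232.7179084 ]
top blue [302 201  19  19 263] expected 301 201 21 24
axis dirs [-0.97781504  0.20947014] [-0.91741982  0.39792069]
top tumbler 0.68 [311.9, 209.0]
top post_tip 0.92 [351.9, 266.8]
top post_tip 0.81 [416.1, 243.6]
exp tumbler [311.79741392 209.64159292] rim [309.01108567 215.90628834] tip [307.97921157 217.94191899]
```

```bash
python3 - <<'E'
from h import *
s,p,R=state();Rb=Rtool(np.radians(44.69-90),1.7816,1)
t=np.array([523.1,-225.7,186]);rows(p,R,t,Rb,8,1);rows(t,Rb,t-[0,0,40],Rb,10,1)
E
```

```text
[1, 0.0042, -0.0001, 0.0039, -0.0001, -0.0001, -0.0001]
[1, 0.0042, -0.0001, 0.0039, -0.0001, -0.0001, -0.0001]
[1, 0.0042, -0.0001, 0.0039, -0.0001, -0.0001, -0.0001]
[1, 0.0042, -0.0001, 0.0039, -0.0001, -0.0001, -0.0001]
[1, 0.0042, -0.0001, 0.0039, -0.0001, -0.0001, -0.0001]
[1, 0.0042, -0.0001, 0.0039, -0.0001, -0.0001, -0.0001]
[1, 0.0042, -0.0001, 0.0039, -0.0001, -0.0001, -0.0001]
[1, 0.0042, -0.0001, 0.0039, -0.0001, -0.0001, -0.0001]
per row mm 5.7 deg 0.0
[1, 0.0028, 0.0, 0.0028, 0.0, 0.0, 0.0]
[1, 0.0028, 0.0, 0.0028, 0.0, 0.0, 0.0]
[1, 0.0028, 0.0, 0.0028, 0.0, 0.0, 0.0]
[1, 0.0028, 0.0, 0.0028, 0.0, 0.0, 0.0]
[1, 0.0028, 0.0, 0.0028, 0.0, 0.0, 0.0]
[1, 0.0028, 0.0, 0.0028, 0.0, 0.0, 0.0]
[1, 0.0028, 0.0, 0.0028, 0.0, 0.0, 0.0]
[1, 0.0028, 0.0, 0.0028, 0.0, 0.0, 0.0]
[1, 0.0028, 0.0, 0.0028, 0.0, 0.0, 0.0]
[1, 0.0028, 0.0, 0.0028, 0.0, 0.0, 0.0]
per row mm 4.0 deg 0.0
```

Call:
send_rows --pt "1 0.0042 0 0.0039 0 0 0" --pt "1 0.0042 -0.0005 0.0039 0 0 0" --pt "1 0.0042 -0.0005 0.0039 0 0 0" --pt "1 0.0042 0 0.0039 0 0 0" --pt "1 0.0042 0 0.0039 0 0 0" --pt "1 0.0042 0 0.0039 0 0 0" --pt "1 0.0042 0 0.0039 0 0 0" --pt "1 0.0042 0 0.0039 0 0 0" --pt "1 0 0 0 0 0 0" --pt "1 0 0 0 0 0 0"

```text
time_s: 26.4
eef_pos: [522.8, -225.4, 186.2]
ee_rot: [0.299, 0.581, 0.717, -0.242]
force: [-0.0, 0.3, -1.7]
grip_width: 0.578
grip_force: 37.2
```

Call:
send_rows --pt "1 0.0021 0 0.0021 0 0 0" --pt "1 0.0021 0 0.0021 0 0 0" --pt "1 0.0021 0 0.0021 0 0 0" --pt "1 0.0021 0 0.0021 0 0 0" --pt "1 0.0021 0 0.0021 0 0 0" --pt "1 0.0021 0 0.0021 0 0 0" --pt "1 0.0021 0 0.0021 0 0 0" --pt "1 0.0021 0 0.0021 0 0 0" --pt "1 0 0 0 0 0 0" --pt "1 0 0 0 0 0 0"

```text
time_s: 27.65
eef_pos: [522.8, -225.5, 162.3]
ee_rot: [0.299, 0.581, 0.717, -0.242]
force: [0.6, 0.5, -0.9]
grip_width: 0.58
grip_force: 37.2
```

Call:
send_rows --pt "1 0.0018 0 0.0018 0 0 0" --pt "1 0.0018 0 0.0018 0 0 0" --pt "1 0.0018 0 0.0018 0 0 0" --pt "1 0.0018 0 0.0018 0 0 0" --pt "1 0.0018 0 0.0018 0 0 0" --pt "1 0.0018 0 0.0018 0 0 0" --pt "1 0 0 0 0 0 0" --pt "1 0 0 0 0 0 0" --pt "1 0 0 0 0 0 0" --pt "1 0 0 0 0 0 0"

```text
time_s: 28.9
eef_pos: [522.8, -225.5, 147.0]
ee_rot: [0.299, 0.581, 0.717, -0.242]
force: [1.0, 0.1, -1.6]
grip_width: 0.579
grip_force: 37.2
```

Call:
send_rows --pt "1 0.0007 0 0.0007 0 0 0" --pt "1 0.0007 0 0.0007 0 0 0" --pt "1 0.0007 0 0.0007 0 0 0" --pt "1 0.0007 0 0.0007 0 0 0" --pt "1 0.0007 0 0.0007 0 0 0" --pt "1 0.0007 0 0.0007 0 0 0" --pt "1 0 0 0 0 0 0" --pt "1 0 0 0 0 0 0" --pt "1 0 0 0 0 0 0" --pt "1 0 0 0 0 0 0"

```text
time_s: 30.15
eef_pos: [522.8, -225.5, 141.0]
ee_rot: [0.299, 0.581, 0.717, -0.242]
force: [0.1, 0.0, -2.1]
grip_width: 0.578
grip_force: 37.2
```

Call:
send_rows --pt "1 0.0007 0 0.0007 0 0 0" --pt "1 0.0007 0 0.0007 0 0 0" --pt "1 0.0007 0 0.0007 0 0 0" --pt "1 0.0007 0 0.0007 0 0 0" --pt "1 0.0007 0 0.0007 0 0 0" --pt "1 0 0 0 0 0 0" --pt "1 0 0 0 0 0 0" --pt "1 0 0 0 0 0 0" --pt "1 0 0 0 0 0 0" --pt "1 0 0 0 0 0 0"

```text
time_s: 31.4
eef_pos: [522.8, -225.6, 136.1]
ee_rot: [0.299, 0.581, 0.717, -0.242]
force: [-0.1, -0.3, -0.7]
grip_width: 0.58
grip_force: 37.2
```

Call:
send_rows --pt "1 0.0007 0 0.0007 0 0 0" --pt "1 0.0007 0 0.0007 0 0 0" --pt "1 0.0007 0 0.0007 0 0 0" --pt "1 0.0007 0 0.0007 0 0 0" --pt "1 0.0007 0 0.0007 0 0 0" --pt "1 0 0 0 0 0 0" --pt "1 0 0 0 0 0 0" --pt "1 0 0 0 0 0 0" --pt "1 0 0 0 0 0 0" --pt "1 0 0 0 0 0 0"

```text
time_s: 32.65
eef_pos: [522.8, -225.6, 131.1]
ee_rot: [0.299, 0.581, 0.717, -0.242]
force: [-0.5, 0.6, -2.0]
grip_width: 0.577
grip_force: 37.2
```

Call:
send_rows --pt "1 0.0007 0 0.0007 0 0 0" --pt "1 0.0007 0 0.0007 0 0 0" --pt "1 0.0007 0 0.0007 0 0 0" --pt "1 0.0007 0 0.0007 0 0 0" --pt "1 0 0 0 0 0 0" --pt "1 0 0 0 0 0 0" --pt "1 0 0 0 0 0 0" --pt "1 0 0 0 0 0 0" --pt "1 0 0 0 0 0 0" --pt "1 0 0 0 0 0 0"

```text
time_s: 33.9
eef_pos: [522.8, -225.6, 127.1]
ee_rot: [0.299, 0.581, 0.717, -0.242]
force: [-0.6, 0.0, -2.0]
grip_width: 0.574
grip_force: 37.2
```

Call:
send_rows --pt "1 0.0007 0 0.0007 0 0 0" --pt "1 0 0 0 0 0 0" --pt "1 0.0007 0 0.0007 0 0 0" --pt "1 0 0 0 0 0 0" --pt "1 0.0007 0 0.0007 0 0 0" --pt "1 0 0 0 0 0 0" --pt "1 0.0007 0 0.0007 0 0 0" --pt "1 0 0 0 0 0 0" --pt "1 0 0 0 0 0 0" --pt "1 0 0 0 0 0 0"

```text
time_s: 35.15
eef_pos: [522.8, -225.6, 123.2]
ee_rot: [0.299, 0.581, 0.717, -0.242]
force: [0.3, 0.3, -1.2]
grip_width: 0.583
grip_force: 37.2
```

Call:
send_rows --pt "1 0.0007 0 0.0007 0 0 0" --pt "1 0 0 0 0 0 0" --pt "1 0.0007 0 0.0007 0 0 0" --pt "1 0 0 0 0 0 0" --pt "1 0.0007 0 0.0007 0 0 0" --pt "1 0 0 0 0 0 0" --pt "1 0 0 0 0 0 0" --pt "1 0 0 0 0 0 0" --pt "1 0 0 0 0 0 0" --pt "1 0 0 0 0 0 0"

```text
time_s: 36.4
eef_pos: [522.8, -225.7, 120.2]
ee_rot: [0.299, 0.581, 0.717, -0.242]
force: [-0.5, 0.1, -1.3]
grip_width: 0.579
grip_force: 37.2
```

Call:
send_rows --pt "1 0.0007 0 0.0007 0 0 0" --pt "1 0 0 0 0 0 0" --pt "1 0.0007 0 0.0007 0 0 0" --pt "1 0 0 0 0 0 0" --pt "1 0.0007 0 0.0007 0 0 0" --pt "1 0 0 0 0 0 0" --pt "1 0 0 0 0 0 0" --pt "1 0 0 0 0 0 0" --pt "1 0 0 0 0 0 0" --pt "1 0 0 0 0 0 0"

```text
time_s: 37.65
eef_pos: [522.8, -225.6, 117.3]
ee_rot: [0.299, 0.581, 0.717, -0.242]
force: [0.3, -0.2, -1.4]
grip_width: 0.581
grip_force: 37.2
```

Call:
send_rows --pt "1 0.0007 0 0.0007 0 0 0" --pt "1 0 0 0 0 0 0" --pt "1 0.0007 0 0.0007 0 0 0" --pt "1 0 0 0 0 0 0" --pt "1 0.0007 0 0.0007 0 0 0" --pt "1 0 0 0 0 0 0" --pt "1 0 0 0 0 0 0" --pt "1 0 0 0 0 0 0" --pt "1 0 0 0 0 0 0" --pt "1 0 0 0 0 0 0"

```text
time_s: 38.9
eef_pos: [522.8, -225.7, 114.3]
ee_rot: [0.299, 0.581, 0.717, -0.242]
force: [0.7, -0.0, -1.2]
grip_width: 0.582
grip_force: 37.2
```

Call:
send_rows --pt "1 0.0007 0 0.0007 0 0 0" --pt "1 0 0 0 0 0 0" --pt "1 0.0007 0 0.0007 0 0 0" --pt "1 0 0 0 0 0 0" --pt "1 0.0007 0 0.0007 0 0 0" --pt "1 0 0 0 0 0 0" --pt "1 0 0 0 0 0 0" --pt "1 0 0 0 0 0 0" --pt "1 0 0 0 0 0 0" --pt "1 0 0 0 0 0 0"

```text
time_s: 40.15
eef_pos: [523.0, -226.2, 113.3]
ee_rot: [0.3, 0.581, 0.717, -0.243]
force: [-5.2, 3.9, 13.2]
grip_width: 0.579
grip_force: 38.4
```

Contact with the collar at TCP z 113 (13 N). I ease back to a light touch and read the force.

Call:
send_rows --pt "1 -0.0007 0 -0.0007 0 0 0" --pt "1 0 0 0 0 0 0" --pt "1 -0.0002 0 -0.0002 0 0 0" --pt "1 0 0 0 0 0 0" --pt "1 0 0 0 0 0 0" --pt "1 0 0 0 0 0 0" --pt "1 0 0 0 0 0 0" --pt "1 0 0 0 0 0 0" --pt "1 0 0 0 0 0 0" --pt "1 0 0 0 0 0 0"

```text
time_s: 41.4
eef_pos: [522.9, -225.9, 113.4]
ee_rot: [0.3, 0.581, 0.717, -0.242]
force: [-3.1, 1.4, 6.0]
grip_width: 0.577
grip_force: 37.8
```

```bash
python3 - <<'E'
from h import *
s,p,R=state();print(s["time_s"],p,s["force"],s["wrist_torque"],s["joints"].round(2))
Rb=Rtool(np.radians(44.69-90),1.7816,1);print("tilt err deg",np.degrees(Ro.from_matrix(R.T@Rb).as_rotvec()))
E
```

```text
41.4 [ 522.92606265 -225.89583029  113.36994703] [-3.1008415   1.38914898  6.00561358] [-0.11873783  0.27330941 -0.29831173] [-0.34  0.49  1.82 -1.15  0.73  0.32]
tilt err deg [-0.03598989  0.03639752 -0.05453166]
```

Call:
send_rows --pt "0.1 0 0 0 0 0 0" --pt "0 0 0 0 0 0 0" --pt "-0.2 0 0 0 0 0 0" --pt "-0.4 0 0 0 0 0 0" --pt "-0.7 0 0 0 0 0 0" --pt "-1 0 0 0 0 0 0" --pt "-1 0 0 0 0 0 0" --pt "-1 0 0 0 0 0 0" --pt "-1 0 0 0 0 0 0" --pt "-1 0 0 0 0 0 0" --squeeze 20

```text
time_s: 42.65
eef_pos: [522.8, -225.7, 112.6]
ee_rot: [0.299, 0.581, 0.717, -0.242]
force: [0.5, 0.7, 0.3]
grip_width: 0.999
grip_force: 0.0
```

Call:
send_rows --pt "-1 0 0 -0.005 0 0 0" --pt "-1 0 0 -0.01 0 0 0" --pt "-1 0 0 -0.015 0 0 0" --pt "-1 0 0 -0.02 0 0 0" --pt "-1 0 0 -0.025 0 0 0" --pt "-1 0 0 -0.025 0 0 0" --pt "-1 0 0 -0.02 0 0 0" --pt "-1 0 0 0 0 0 0" --pt "-1 0 0 0 0 0 0" --pt "-1 0 0 0 0 0 0"

```text
time_s: 43.9
eef_pos: [504.8, -142.6, 196.5]
ee_rot: [0.299, 0.581, 0.717, -0.242]
force: [-0.1, -0.3, 0.3]
grip_width: 0.999
grip_force: 0.0
```

```bash
python3 - <<'E'
from h import *
s,p,R=state();print(s["time_s"],p,s["force"],s["grip_width"])
for n in("wrist","scene","top"):
    w=ctrl.capture(n);im=w["img"].astype(int);save(w,n+"9")
    m=((im[...,2]>im[...,0]+15)&(im[...,2]>im[...,1]+4)).astype(np.uint8)
    u=proj(w,[520,-214,110]).astype(int);r=90 if n=="wrist" else 30
    k=m*0;k[max(0,u[1]-r):u[1]+r,max(0,u[0]-r):u[0]+r]=1;m*=k
    nn,l,st,c=cv2.connectedComponentsWithStats(m);i=1+st[1:,4].argmax();mm=(l==i).astype(np.uint8)
    b,fun,a=fitcyl(w,mm,[520.,-214.],55.4,165.4,25);print(n,"blue",st[i],"fit",b,fun,a)
    e=cylmask(w,*b,55.4,165.4,25);ys,xs=np.nonzero(e)
    ang=lambda M:np.degrees(np.arctan2(*np.linalg.eigh(np.cov(np.argwhere(M).T))[1][:,1]))%180
    print(" exp box",xs.min(),ys.min(),np.ptp(xs)+1,np.ptp(ys)+1,"axis angle obs/exp",ang(mm),ang(e))
E
```

```text
43.9 [ 504.80752013 -142.57354276  196.48991396] [-0.10090875 -0.31148009  0.31061412] 0.9988153720274695
wrist blue [ 247  125   64  142 7907] fit [ 519.54709709 -212.83061677] 603.0 7907
 exp box 246 125 67 145 axis angle obs/exp 90.12428827708251 90.0318334199624
scene blue [225 220  21  39 654] fit [ 522.91342163 -216.64309692] 124.0 654
 exp box 224 220 24 41 axis angle obs/exp 83.80675568038718 84.67519272940336
top blue [299 210  18  19 262] fit [ 517.7265625 -210.671875 ] 47.0 262
 exp box 298 210 19 21 axis angle obs/exp 121.43210449165363 114.72037172007333
```

Every view matches an upright, seated tumbler, and the gripper is clear of it. Handing in.

```bash
python3 -c "
from rig import ctrl
print(ctrl.finish_job())"
```

```text
the job is handed in; nothing more can be done
None
```

The blue tumbler is upside down on the empty wooden post with its rim on the collar at about 55 mm. I released it and handed the job in at about 44 s; contact peaked at about 13 N before I eased off, and early on the tumbler slid about 20 mm on the bench, still upright, from a wrong-direction lift.

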